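Clear the wax off the candle centrepiece and put it back together

ROBOT

A 7-joint arm with a two-finger parallel gripper is mounted at the origin on the work surface. World frame = base frame: x ahead of the robot, y to its left, z up, the work surface at z = 0. Lengths are in m, angles in rad, forces in N, time in s.
With the tool pointing down it reaches from about 0.425 to 0.8 m from the base axis. Payload 8.3 kg.
Tool frame: the origin (TCP) lies midway between the tips of the shut fingers; the grasp point (between the pads) lies 19 mm behind it; z points along the fingers, y is the direction in which the jaws open and shut (so a half turn about z gives the same grasp; the last joint's range is limited). The gripper opens to 85 mm and grips with 20 to 120 N. Pads are 22 mm wide; open, the fingers measure 114 mm over their backs; the gripper's body (76 mm by 85 mm) begins 54 mm behind the grasp point. The pads swing forward as they close: fully open they stand 13 mm farther back than shut.
Start: joints at [-1.286, 0.383, 0.016, 1.37, -0.006, 1.388, -0.046], TCP at [0.213, 0.588, 0.231] pointing down, gripper open.
Joint ranges: [-2.95, 2.95], [-0.25, 2.06], [-1.52, 1.56], [0.18, 2.33], [-1.44, 4.58], [0.02, 2.06], [-3.01, 3.01]. Speed limits (rad/s): [2.39, 2.39, 3.01, 3.01, 3.14, 3.14, 3.14].

INTERFACE

Orientations are given as a 3x3 rotation matrix whose columns are the frame's x, y, z axes.
In Python, from cell import arm, viewer gives the robot as it stands. Calls block until the motion is done:
- arm.move_to(position, orientation): joint-space move of the TCP to a pose.
- arm.movel(position, ori=None, v=0.15): straight line of the TCP; ori=None keeps the orientation; v is the mean speed in m/s.
- arm.goto_joints(angles): joint-space move.
- arm.open_gripper() and arm.close_gripper(strength=None): open the fingers fully, or close them until they stop; strength is the grip in N (None keeps the last).
- arm.dwell(seconds).
- arm.ik(position, orientation): joint angles nearest the present ones, or None.
- arm.sense(): the state.
- viewer.get_image(name): name is "scene" or "top"; returns (picture, depth): 420x560x3 uint8, red, green, blue; 420x560 float32, m along the optical axis (not along the pixel's ray), 0 where there is no reading.
- viewer.get_calibration(name): a dict with "fx", "fy", "cx", "cy" (pixels), "T" (4x4, takes a point from camera to world coordinates). Camera axes: x right, y down, z forward; pixel columns grow to the right and rows downward; lengths in m; the calibration is good to about 2 mm. A picture is of the moment at which its call begins. get_calibration takes no time and is no camera call.
A pose or a line that the arm cannot do raises arm.IKError and nothing moves.
- arm.hand_in(): hands the job in, once; it reports no verdict.
The state is a dict: "time_s": time; "joint_positions": joint angles; "qvel": joint speeds; "joint_torque": joint torques, N m; "eef_pos": TCP position; "ee_rot": TCP orientation; "contact_force": force on the tool from outside, world axes, zero at the start; "torque": the same for the moment, N m; "width": opening from 0.0 (shut) to 1.0 (fully open).
Only numpy, scipy, OpenCV 4.12 (cv2) and the standard library are available. Lean on these libraries where they do the work, as an engineer would, in place of code of your own. Each camera call takes 0.05 s, during which the arm holds its last target.

TASK

Slide the crumb pan up against the end of the oak plinth so its lip sits flush there with no gap, then sweep all the loose wax chips off the plinth into the pan with the scraper block (not with the fingers), stand the scraper back on its cork mat, and draw the pan with the chips in it back about 5 cm from the plinth. Lower the dark top plate over the plinth's two pins until it lies flat on the plinth, and then stand every tealight upright on the plate. Leave the other things on the table where they are.

Things in the scene. Friction and masses are not known exactly. Their poses are not given: they have to be found in the camera images.
- board: Oak plinth of the candle centrepiece, 130 (x) x 190 (y) x 18 mm high, heavy, does not move. Origin: centre of its underside. Two steel locating pins stand on its top, 9 mm thick, at x = -54 and +54 mm, y = 0: 16 mm tall, the upper 7 mm tapered to 3 mm. The top between the pins (99 mm clear) is where the wax chips lie.
- board_edge (a point): Middle of the top edge of the plinth's -y end, on the side where the crumb pan is.
- plate: Dark wooden top plate, 130 (x) x 190 (y) x 10 mm thick, 0.4 kg, loose on the table. Origin: centre of its underside. Two through holes of 12 mm at x = -54 and +54 mm, y = 0, fit over the plinth's pins, either way round. Brass handle over its middle: a bar along x, 92 mm long, 12 mm wide (y), 43 to 57 mm above the underside, on posts at x = -38 and +38 mm.
- plate_handle (a point): Centre of the plate's handle bar, 50 mm above the plate's underside.
- pan: Metal crumb pan (small dustpan), 140 (x) x 95 (y) mm, loose, 0.35 kg. Origin: centre of its underside. Its low lip, 6 mm high, is at y = +47.5 mm and faces the plinth's -y end; the other three walls are 26 mm high, 4 mm thick; floor 3 mm thick. Its wooden handle sticks out beyond the back wall along -y: a bar 20 mm wide (x), from y = -45 to -110 mm, 22 to 38 mm above the table. It slides easily.
- pan_lip (a point): Middle of the top of the pan's lip, at its outer face (y = +47.5 mm, 6 mm up).
- pan_handle (a point): Place to grip the pan's handle: its middle at y = -81.5 mm, 30 mm above the pan's underside.
- scraper: Wooden scraper block with a rubber foot, 60 mm long (y), 40 mm thick (x), 53 mm high overall, standing upright on its foot on the cork mat, 0.12 kg. Origin: centre of its underside. From 20 to 53 mm up it is a grip 50 mm long (y) and 20 mm thick (x).
- scraper_grip (a point): Place to hold the scraper, on its centre line 42 mm above its underside.
- mat: Cork mat 72 (x) x 112 (y) x 3 mm, fixed to the table, on which the scraper lives. Origin: centre of its underside.
- chip0: Loose flake of hard cream candle wax, about 20 x 16 mm, 8 mm thick, 10 g, lying on the plinth. Origin: centre of its underside. Three to five of the five are present.
- chip1: Loose flake of hard cream candle wax, about 20 x 16 mm, 8 mm thick, 10 g, lying on the plinth. Origin: centre of its underside. Three to five of the five are present.
- chip2: Loose flake of hard cream candle wax, about 20 x 16 mm, 8 mm thick, 10 g, lying on the plinth. Origin: centre of its underside. Three to five of the five are present.
- chip3: Loose flake of hard cream candle wax, about 20 x 16 mm, 8 mm thick, 10 g, lying on the plinth. Origin: centre of its underside. Three to five of the five are present.
- chip4: Loose flake of hard cream candle wax, about 20 x 16 mm, 8 mm thick, 10 g, lying on the plinth. Origin: centre of its underside. Three to five of the five are present.
- tealight0: Tealight in a dark metal cup, 44 mm across, 24 mm high, 60 g, standing on the table. Origin: centre of its underside. Three or four of the four are present.
- tealight1: Tealight in a dark metal cup, 44 mm across, 24 mm high, 60 g, standing on the table. Origin: centre of its underside. Three or four of the four are present.
- tealight2: Tealight in a dark metal cup, 44 mm across, 24 mm high, 60 g, standing on the table. Origin: centre of its underside. Three or four of the four are present.
- tealight3: Tealight in a dark metal cup, 44 mm across, 24 mm high, 60 g, standing on the table. Origin: centre of its underside. Three or four of the four are present.
- remote: Black remote control, 165 x 44 x 18 mm; origin at the centre of its underside. Not part of the job: leave it alone.
- phone: White cordless phone lying down, 150 x 48 x 22 mm; origin at the centre of its underside. Not part of the job: leave it alone.
- pebble: Clay pebble ornament, 38 mm across, 23 mm high; origin at the centre of its underside. Not part of the job: leave it alone.
- matchbox: Cardboard matchbox, 54 x 35 x 16 mm; origin at the centre of its underside. Not part of the job: leave it alone.
- mug: White mug, 76 mm across, 85 mm high; origin at the centre of its underside. Not part of the job: leave it alone.
Things that resemble listed ones, but are neither listed nor needed, are in the scene too. Leave any yellow look-alike of the tealight2 alone.

How it is judged:
By the outcome, as a careful person would: the job done as asked, in the order asked, and still so for the second after the job is handed in, with the robot touching nothing.
Of chip0, chip1, chip2, chip3, chip4 only 3 to 5 are there at a start; the rules pass over those that are not, and their reading is None.
Of tealight0, tealight1, tealight2, tealight3 only 3 to 4 are there at a start; the rules pass over those that are not, and their reading is None.
At some moment in a run one of plate, scraper may be knocked a few centimetres aside while the robot is not near it.
Once in a run the grip may slacken for a moment while it holds something.
It also fails if it takes over 210 s, if anything falls off the work surface, if the arm or the gripper's body presses on something with over 40 N, if the wrist force passes 120 N, or if a joint passes its speed limit or range.

## Working session

There is one attempt and no reset: what is moved stays moved. The work goes in short steps, each a Python script; the robot and the scene stay as the last script left them, time stands still between calls to the robot, and variables do not carry over. Pictures are saved under pics/ and viewed, and the job is handed in when it is done.

```bash
ls; mkdir -p pics; python3 - <<'E'
from cell import arm, viewer
import cv2,numpy as np
for n in("scene","top"):
    im,d=viewer.get_image(n); cv2.imwrite(f"pics/{n}0.png",im[:,:,::-1])
    c=viewer.get_calibration(n); print(n,c["fx"],c["cx"],c["cy"],np.round(c["T"],3).tolist(),(d==0).mean())
s=arm.sense(); print(s)
E
```

```text
pics
scene 540.8590816272648 285.0250690152067 198.8451167915534 [[-0.875, 0.4, -0.272, 0.978], [0.483, 0.737, -0.472, 0.714], [0.012, -0.545, -0.838, 1.455], [0.0, 0.0, 0.0, 1.0]] 0.003835034013605442
top 419.191942348717 278.71755868603776 211.01811657942937 [[0.026, -0.984, 0.176, 0.369], [-1.0, -0.024, 0.017, -0.088], [-0.012, -0.177, -0.984, 1.051], [0.0, 0.0, 0.0, 1.0]] 0.003907312925170068
{'time_s': 0.1, 'joint_positions': array([-1.28592077,  0.38413868,  0.01637853,  1.37104848, -0.00629925,
        1.38820215, -0.04650722]), 'qvel': array([ 0.00036166, -0.00142572,  0.00026662, -0.00290058, -0.00088524,
       -0.00020101,  0.00067119]), 'joint_torque': array([ 3.69961577e-03, -6.29135728e+01,  8.47563576e-01, -3.72757351e+01,
        1.66680099e-02,  1.04594644e-02,  2.82469685e-06]), 'eef_pos': array([0.21281644, 0.58716819, 0.23038875]), 'ee_rot': array([[-9.40151245e-01,  3.40756969e-01, -5.70430782e-04],
       [ 3.40757445e-01,  9.40149794e-01, -1.65166693e-03],
       [-2.65266351e-05, -1.74719526e-03, -9.99998473e-01]]), 'contact_force': array([-0.36607491, -0.18585452,  1.04076532]), 'torque': array([ 0.00180106,  0.0445443 , -0.00162074]), 'width': 1.0027266550096232}
```

View pics/scene0.png

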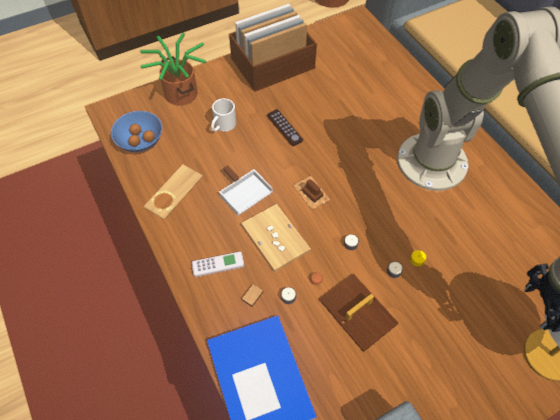

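View pics/top0.png

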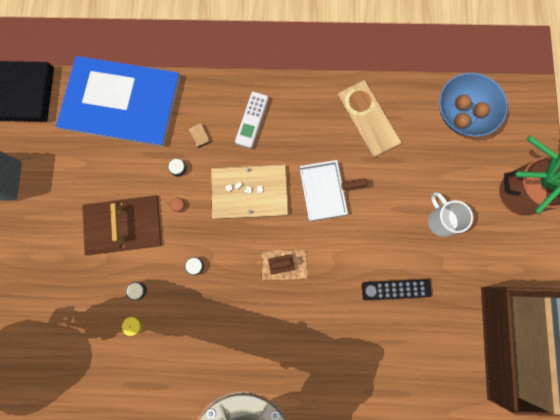

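The scene view shows the plinth at (276,236), the pan at (245,192), the scraper on its mat at (312,192) and the plate at (358,312). In the top view the tealights are near (177,167), (194,266) and (135,291), the yellow look-alike is at (131,326), and the pebble is at (177,204).

```bash
cat > h.py <<'E'
from cell import arm, viewer
import cv2,numpy as np
C={n:viewer.get_calibration(n) for n in("scene","top")}
def ray(n,u,v,z):
    c=C[n];T=np.array(c["T"]);d=T[:3,:3]@np.array([(u-c["cx"])/c["fx"],(v-c["cy"])/c["fy"],1.0]);o=T[:3,3]
    return o+d*(z-o[2])/d[2]
def proj(n,p):
    c=C[n];T=np.array(c["T"]);q=T[:3,:3].T@(np.asarray(p,float)-T[:3,3])
    return np.array([c["fx"]*q[0]/q[2]+c["cx"],c["fy"]*q[1]/q[2]+c["cy"]])
def world(n,d):
    c=C[n];T=np.array(c["T"]);v,u=np.indices(d.shape)
    p=np.stack([(u-c["cx"])/c["fx"]*d,(v-c["cy"])/c["fy"]*d,d],-1)
    return p@T[:3,:3].T+T[:3,3]
def ori(yaw):  # tool down, tool y axis (jaw) at angle yaw in world
    y=np.array([np.cos(yaw),np.sin(yaw),0]);z=np.array([0,0,-1.]);x=np.cross(y,z)
    return np.stack([x,y,z],1)
def shot(n,name,box=None,k=4):
    im,d=viewer.get_image(n)
    o=im[:,:,::-1]
    if box: u0,v0,u1,v1=box;o=cv2.resize(o[v0:v1,u0:u1],None,fx=k,fy=k,interpolation=cv2.INTER_CUBIC)
    cv2.imwrite(f"pics/{name}.png",o);return im,d
def rect(pts):
    r=cv2.minAreaRect((np.asarray(pts)*1000).astype(np.float32));b=cv2.boxPoints(r)
    return r,b
E
python3 - <<'E'
from h import *
im,d=viewer.get_image("top"); np.savez("t0.npz",im=im,d=d)
im2,d2=viewer.get_image("scene"); np.savez("s0.npz",im=im2,d=d2)
cv2.imwrite("pics/a1.png",cv2.resize(im[140:300,70:260,::-1],None,fx=4,fy=3.7,interpolation=cv2.INTER_CUBIC))
cv2.imwrite("pics/a2.png",cv2.resize(im[150:290,200:390,::-1],None,fx=4,fy=4,interpolation=cv2.INTER_CUBIC))
cv2.imwrite("pics/a3.png",cv2.resize(im2[160:310,200:400,::-1],None,fx=4,fy=4,interpolation=cv2.INTER_CUBIC))
W=world("top",d)
for u,v in[(250,180),(120,215),(100,215),(325,195),(355,185),(281,263),(265,273),(177,167),(194,266),(135,291),(177,204),(131,326)]: print(u,v,np.round(W[v,u],4))
E
```

```text
250 180 [0.6327 0.0052 0.0164]
120 215 [0.5357 0.3316 0.0096]
100 215 [0.5344 0.3825 0.0097]
325 195 [ 0.6007 -0.1866  0.0048]
355 185 [ 0.6201 -0.2573  0.0392]
281 263 [ 0.4228 -0.0793  0.0561]
265 273 [ 0.4    -0.0399  0.0048]
177 167 [0.6598 0.191  0.0264]
194 266 [0.4118 0.1326 0.0249]
135 291 [0.3483 0.2717 0.0248]
177 204 [0.565  0.1855 0.0223]
131 326 [0.2663 0.2745 0.0239]
```

View pics/a1.png

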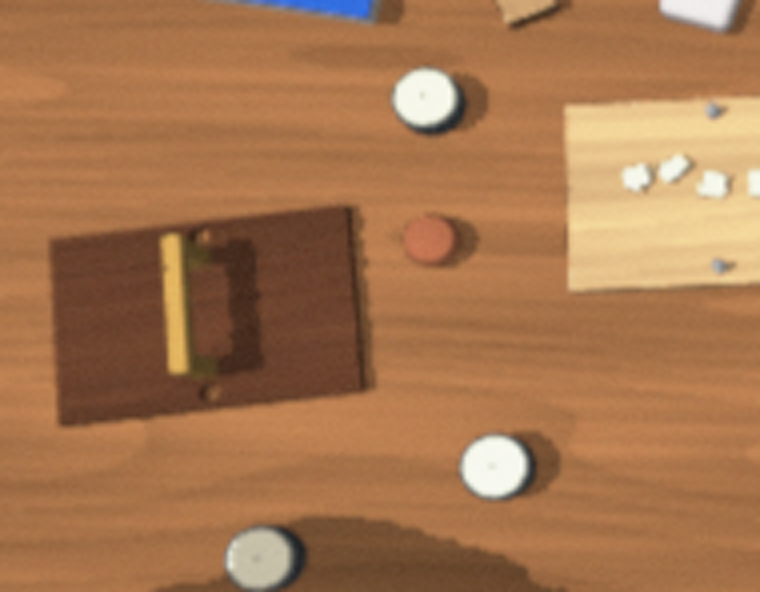

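View pics/a2.png

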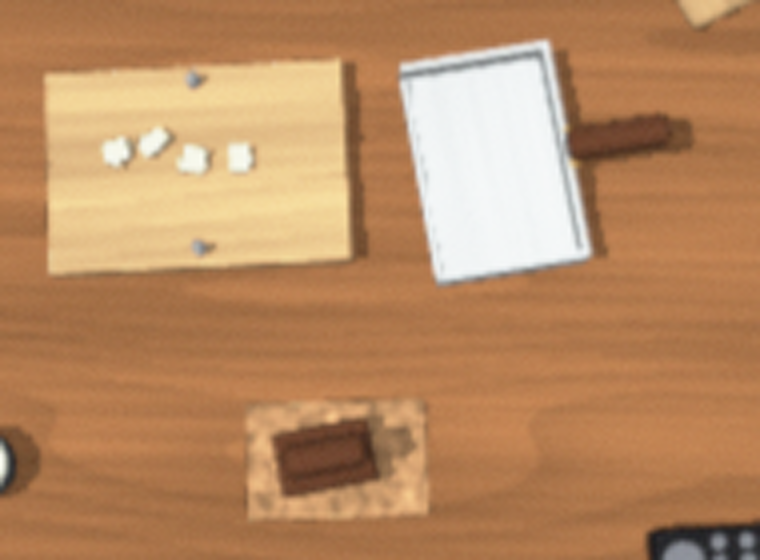

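View pics/a3.png

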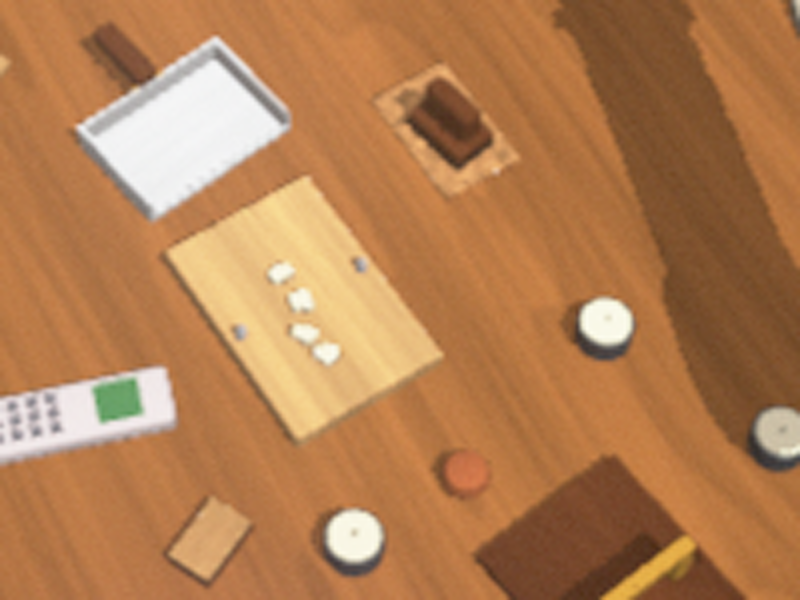

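```bash
cat > meas.py <<'E'
from h import *
def mask_comp(m,near=None,amin=30):
    n,l,s,c=cv2.connectedComponentsWithStats(m.astype(np.uint8))
    out=[(s[i,4],c[i],l==i) for i in range(1,n) if s[i,4]>=amin]
    return out
def at(n,u,v,z): return ray(n,u,v,z)[:2]
def fit(n,msk,z):
    cs,_=cv2.findContours(msk.astype(np.uint8),cv2.RETR_EXTERNAL,cv2.CHAIN_APPROX_NONE)
    c=max(cs,key=cv2.contourArea)[:,0].astype(float)
    m=c.mean(0)
    P=np.array([at(n,u,v,z) for u,v in c]); return rect(P)
def hsv(im): return cv2.cvtColor(im,cv2.COLOR_RGB2HSV).astype(int)
E
python3 - <<'E'
from meas import *
for n,f in(("top","t0.npz"),("scene","s0.npz")):
    q=np.load(f);im=q["im"];H=hsv(im)
    def px(l): 
        return [(p,H[p[1],p[0]].tolist()) for p in l]
    if n=="top": print(px([(250,205),(220,175),(120,240),(150,215),(325,190),(310,180),(355,184),(281,263),(265,258),(300,270),(177,167),(177,172),(229,188),(248,169),(250,211),(115,220),(240,240),(180,250)]))
    else: print(px([(255,235),(290,250),(240,190),(310,188),(318,200),(288,295),(340,290),(360,305)]))
E
```

```text
[((250, 205), [19, 99, 238]), ((220, 175), [20, 95, 242]), ((120, 240), [19, 151, 88]), ((150, 215), [11, 141, 107]), ((325, 190), [90, 2, 246]), ((310, 180), [90, 3, 242]), ((355, 184), [10, 147, 113]), ((281, 263), [10, 143, 114]), ((265, 258), [15, 117, 227]), ((300, 270), [15, 116, 208]), ((177, 167), [32, 13, 247]), ((177, 172), [32, 17, 231]), ((229, 188), [30, 11, 247]), ((248, 169), [60, 3, 155]), ((250, 211), [10, 11, 144]), ((115, 220), [19, 151, 182]), ((240, 240), [13, 146, 180]), ((180, 250), [13, 147, 187])]
[((255, 235), [20, 112, 242]), ((290, 250), [19, 111, 240]), ((240, 190), [150, 1, 244]), ((310, 188), [12, 142, 81]), ((318, 200), [14, 136, 204]), ((288, 295), [26, 20, 249]), ((340, 290), [11, 159, 119]), ((360, 305), [20, 173, 230])]
```

```bash
cat > meas2.py <<'E'
from meas import *
def roi(m,n,x0,x1,y0,y1,z):
    P=[proj(n,(x,y,z)) for x in(x0,x1) for y in(y0,y1)]
    k=np.zeros(m.shape,np.uint8);cv2.fillConvexPoly(k,cv2.convexHull(np.array(P,np.float32)).astype(int),1)
    return m&(k>0)
def big(m):
    c=mask_comp(m,amin=5);return max(c,key=lambda t:t[0]) if c else None
def clean(m): return cv2.morphologyEx(m.astype(np.uint8),cv2.MORPH_CLOSE,np.ones((3,3)))>0
def plinth(n,im):
    H=hsv(im);m=(((H[...,0]>=15)&(H[...,0]<=26)&(H[...,1]<128)&(H[...,2]>185))|(H[...,1]<60))
    m=roi(m,n,.46,.70,-.11,.14,.018);return fit(n,big(clean(m))[2],.018)
def pins(n,im):
    H=hsv(im);m=(H[...,1]<70)&(H[...,2]<215)&(H[...,2]>60)
    return [(a,np.round(at(n,*c,.03),4)) for a,c,_ in mask_comp(roi(m,n,.49,.68,-.03,.06,.018),amin=2)]
def pan(n,im,x0=.50,x1=.70,y0=-.29,y1=-.085):
    H=hsv(im);m=(H[...,1]<40)&(H[...,2]>80)
    return clean(roi(m,n,x0,x1,y0,y1,.006))
def chips(n,im,b=(.52,.66,-.09,.13)):
    H=hsv(im);m=(H[...,1]<55)&(H[...,2]>215)
    return [(a,np.round(at(n,*c,.026),4)) for a,c,_ in mask_comp(roi(m,n,*b,.018),amin=8)]
def lights(n,im):
    H=hsv(im);m=(H[...,1]<70)&(H[...,2]>130)
    o=[]
    for b in((.62,.70,.14,.24),(.37,.46,.09,.18),(.30,.39,.22,.32)):
        t=big(roi(m,n,*b,.022)); o.append((t[0],np.round(at(n,*t[1],.024),4)) if t else None)
    return o
def dark(n,im,b,z,vmax=135):
    H=hsv(im);m=(H[...,2]<vmax); return clean(roi(m,n,*b,z))
def brass(n,im):
    H=hsv(im);m=(H[...,0]>=17)&(H[...,0]<=26)&(H[...,1]>120)&(H[...,2]>140)
    t=big(roi(m,n,.40,.70,.2,.46,.05)); r,b=fit(n,t[2],.057);return r,t
E
cat > run1.py <<'E'
from meas2 import *
np.set_printoptions(suppress=True)
for n,f in(("top","t0.npz"),("scene","s0.npz")):
    im=np.load(f)["im"];print("==",n)
    r,b=plinth(n,im);print("plinth",np.round(r[0],1),np.round(r[1],1),r[2],np.round(b).tolist())
    print("pins",pins(n,im));print("chips",chips(n,im));print("lights",lights(n,im))
    m=pan(n,im);r,b=fit(n,big(m)[2],.02);print("pan",np.round(r[0],1),np.round(r[1],1),r[2],np.round(b).tolist())
    r,t=brass(n,im);print("brass",np.round(r[0],1),np.round(r[1],1),r[2],t[0])
    m=dark(n,im,(.45,.63,.20,.46),.01,138)|False
    r,b=fit(n,big(m)[2],.010);print("plate",np.round(r[0],1),np.round(r[1],1),r[2],np.round(b).tolist())
    m=dark(n,im,(.36,.47,-.14,-.01),.03,150)
    r,b=fit(n,big(m)[2],.05);print("scraper",np.round(r[0],1),np.round(r[1],1),r[2],np.round(b).tolist())
    H=hsv(im);m=(H[...,1]<130)&(H[...,2]>150);m=clean(roi(m,n,.34,.48,-.15,0.01,.003)|dark(n,im,(.36,.47,-.14,-.01),.01,150))
    r,b=fit(n,big(m)[2],.003);print("mat",np.round(r[0],1),np.round(r[1],1),r[2],np.round(b).tolist())
E
python3 run1.py
```

```text
== top
plinth [604.1   7.2] [131.2 190.1] 4.284955978393555 [[532.0, 97.0], [546.0, -92.0], [677.0, -83.0], [662.0, 107.0]]
pins [(np.int32(12), array([0.6563, 0.0113])), (np.int32(8), array([0.6088, 0.0496])), (np.int32(6), array([0.6127, 0.0284])), (np.int32(6), array([0.6048, 0.0005])), (np.int32(13), array([0.5492, 0.0024]))]
chips [(np.int32(32), array([0.6171, 0.0348])), (np.int32(35), array([0.6093, 0.0578])), (np.int32(37), array([0.606 , 0.0094])), (np.int32(37), array([ 0.6077, -0.0199]))]
lights [(np.int32(205), array([0.6636, 0.1956])), (np.int32(238), array([0.4128, 0.1356])), (np.int32(212), array([0.3498, 0.2747]))]
pan [ 610.4 -180.2] [144.3  98.7] 11.016955375671387 [[530.0, -146.0], [549.0, -242.0], [691.0, -215.0], [672.0, -118.0]]
brass [511.9 327.3] [91.6 12.1] 9.32338809967041 185
plate [511.8 323.3] [130.3 199.6] 8.656732559204102 [[432.0, 412.0], [462.0, 215.0], [591.0, 234.0], [561.0, 432.0]]
scraper [422.9 -90. ] [38.8 79.7] 10.88512897491455 [[396.0, -55.0], [411.0, -133.0], [449.0, -125.0], [434.0, -47.0]]
mat [421.5 -85.3] [ 73.8 112. ] 1.9306507110595703
[... 572 characters left out ...]
, (np.int32(23), array([0.6074, 0.0558]))]
lights [(np.int32(160), array([0.6607, 0.1924])), (np.int32(131), array([0.4098, 0.1327])), (np.int32(132), array([0.346 , 0.2712]))]
pan [ 608.9 -179.4] [145.8 108.2] 11.28243637084961 [[527.0, -141.0], [548.0, -247.0], [691.0, -218.0], [670.0, -112.0]]
brass [512. 330.] [98.4 20.9] 8.279546737670898 184
plate [511.6 324.8] [132.5 193.8] 8.719587326049805 [[431.0, 411.0], [461.0, 219.0], [592.0, 239.0], [562.0, 431.0]]
scraper [433.5 -65.4] [49.4 74. ] 10.41709041595459 [[403.0, -33.0], [416.0, -106.0], [465.0, -97.0], [451.0, -24.0]]
mat [412.2 -88.7] [56.3 83.1] 10.417146682739258 [[377.0, -53.0], [392.0, -135.0], [447.0, -124.0], [432.0, -43.0]]
```

Four chips and three tealights are present. Next I refine the scraper and pan poses using depth and rim corners.

```bash
cat >> meas2.py <<'E'
def depthbox(n,d,x,y,z):
    W=world(n,d);k=(W[...,0]>x[0])&(W[...,0]<x[1])&(W[...,1]>y[0])&(W[...,1]<y[1])&(W[...,2]>z[0])&(W[...,2]<z[1])&(d>0)
    t=big(k); P=W[t[2]]; r,b=rect(P[:,:2]); return t[0],np.round(P.mean(0),4),np.round(r[0],1),np.round(r[1],1),round(r[2],1)
E
python3 - <<'E'
from meas2 import *
for n,f in(("top","t0.npz"),("scene","s0.npz")):
    d=np.load(f)["d"];print(n)
    print("scr",depthbox(n,d,(.37,.48),(-.15,-.02),(.045,.07)))
    print("panh",depthbox(n,d,(.57,.68),(-.33,-.2),(.031,.05)))
    print("bar",depthbox(n,d,(.42,.62),(.22,.45),(.045,.07)))
    if n=="top":
        for u,v in((337,160),(348,214.5),(300,166.5),(309.3,221)): print(ray(n,u,v,.026 if u>320 else .006))
for y in(.19,.19+np.pi,1.66,.08,.08+np.pi,1.645,1.645-np.pi): 
    for p in((.626,-.26,.25),(.422,-.083,.15),(.6,0,.2)): q=arm.ik(p,ori(y));print(y,p,None if q is None else np.round(q,2))
E
```

```text
top
scr (np.int32(176), array([ 0.4212, -0.0776,  0.0554]), array([421.4, -77.9]), array([20.2, 49.9]), 11.9)
panh (np.int32(207), array([ 0.6226, -0.2545,  0.0381]), array([ 623.5, -255.2]), array([21.4, 63.7]), 10.2)
bar (np.int32(249), array([0.5097, 0.3259, 0.056 ]), array([510.1, 327.2]), array([92.1, 13.7]), 7.7)
[ 0.68747818 -0.21435738  0.026     ]
[ 0.54795521 -0.24176881  0.026     ]
[ 0.67413729 -0.12159235  0.006     ]
[ 0.53248376 -0.14745669  0.006     ]
scene
scr (np.int32(101), array([ 0.4203, -0.077 ,  0.0546]), array([419.7, -78.3]), array([21.7, 49.1]), 12.3)
panh (np.int32(108), array([ 0.6221, -0.2549,  0.0386]), array([ 621.7, -255.4]), array([21.4, 66.3]), 9.9)
bar (np.int32(165), array([0.5095, 0.3267, 0.0564]), array([509.6, 325.7]), array([90.2, 13.8]), 8.3)
0.19 (0.626, -0.26, 0.25) [-0.21  0.65  0.98  1.2  -0.53  1.55  0.87]
0.19 (0.422, -0.083, 0.15) [-0.78 -0.01  0.92  2.02  0.01  1.13  0.32]
0.19 (0.6, 0, 0.2) [-0.57  0.4   0.69  1.52 -0.26  1.32  0.34]
3.331592653589793 (0.626, -0.26, 0.25) [-0.31  0.84  1.35  1.2  -0.81  1.66 -2.11]
3.331592653589793 
[... 545 characters left out ...]
.23]
3.221592653589793 (0.626, -0.26, 0.25) [-0.31  0.84  1.35  1.2  -0.81  1.66 -2.22]
3.221592653589793 (0.422, -0.083, 0.15) [-0.54  0.    0.67  2.01 -0.    1.13 -2.93]
3.221592653589793 (0.6, 0, 0.2) [-0.9   0.7   1.36  1.53 -0.69  1.47 -2.58]
1.645 (0.626, -0.26, 0.25) [-0.19  0.64  0.95  1.2  -0.51  1.54  2.31]
1.645 (0.422, -0.083, 0.15) [-0.75 -0.    0.89  2.02  0.    1.13  1.78]
1.645 (0.6, 0, 0.2) [-0.52  0.39  0.62  1.51 -0.23  1.31  1.77]
-1.496592653589793 (0.626, -0.26, 0.25) [-0.19  0.64  0.94  1.2  -0.5   1.54 -0.83]
-1.496592653589793 (0.422, -0.083, 0.15) [-0.84 -0.01  0.97  2.02  0.01  1.13 -1.37]
-1.496592653589793 (0.6, 0, 0.2) [-0.64  0.43  0.8   1.52 -0.31  1.33 -1.3 ]
```

```bash
cat >> h.py <<'E'
def st(): 
    s=arm.sense();return "t=%.1f p=%s w=%.3f F=%s"%(s["time_s"],np.round(s["eef_pos"],4),s["width"],np.round(s["contact_force"],1))
PY=np.radians(4.25);PC=np.array([.603,.0067])
def R2(a): return np.array([[np.cos(a),-np.sin(a)],[np.sin(a),np.cos(a)]])
def pl(x,y): return PC+R2(PY)@np.array([x,y])  # plinth frame -> world
E
python3 - <<'E'
from h import *
a=np.radians(10.6);g=np.array([.6105,-.1808])+R2(a)@[0,-.0815];print(g)
g=(g+np.array([.623,-.2575]))/2;print(g)
arm.move_to([*g,.16],ori(a));print(st())
arm.movel([*g,.012],v=.12);print(st())
arm.close_gripper(40);print(st())
e=arm.sense()["eef_pos"][:2]
t=pl(0,-.095-.0475-.0815-.010)
arm.movel([*t,.0125],ori(PY),v=.05);print(st(),t)
im,d=shot("top","b1",(200,140,390,280),4)
E
```

```text
[ 0.62549204 -0.26090923]
[ 0.62424602 -0.25920462]
t=3.5 p=[ 0.6248 -0.2581  0.1599] w=0.999 F=[ 1.3 -0.4 -0.7]
t=4.9 p=[ 0.6248 -0.2596  0.013 ] w=0.997 F=[ 0.7 -0.7 -0.2]
t=5.5 p=[ 0.6243 -0.2592  0.0122] w=0.226 F=[-0.5  0.5  3. ]
t=6.3 p=[ 0.6203 -0.2261  0.0122] w=0.221 F=[ 0.6  1.5 -1.3] [ 0.62034139 -0.22665654]
```

View pics/b1.png

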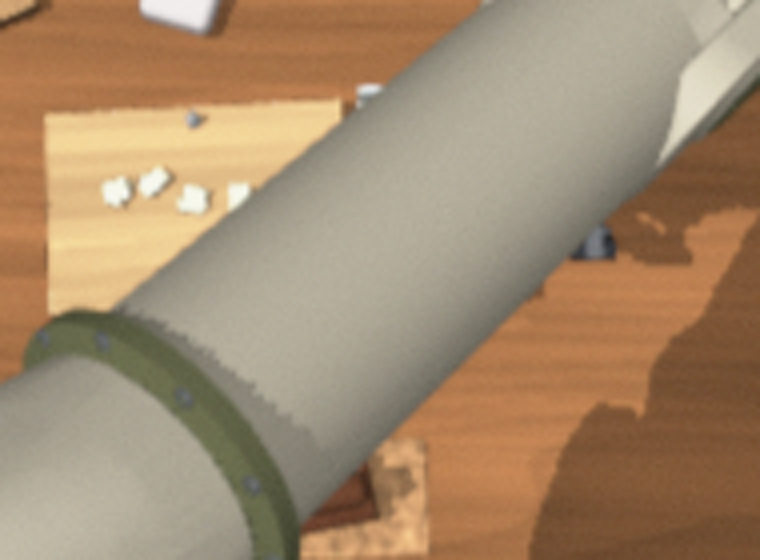

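The arm covers most of the pan, but its corner shows about 7 mm from the plinth's end at (370,92). I'll push slowly, watching the wrist force.

```bash
python3 - <<'E'
from h import *
u=R2(PY)@np.array([0,1.])
p=pl(0,-.234);z=.0125
base=np.array([arm.sense()["contact_force"][:2]@u])
for i in range(1,22):
    q=p+u*.001*i
    arm.movel([*q,z],v=.03); arm.dwell(.1)
    s=arm.sense();f=s["contact_force"][:2]@u;print(i,round(f,2),np.round(s["contact_force"],1),np.round((s["eef_pos"][:2]-PC)@np.stack([R2(PY)[:,0],u],1)*1000,1))
    if f<-9: break
print(st())
shot("scene","b2",(200,130,400,280),4)
E
```

```text
1 -1.03 [-0.1 -1.  -2. ] [-2.000e-01 -2.334e+02]
2 -0.67 [ 0.5 -0.6 -2.2] [-1.00e-01 -2.32e+02]
3 -0.37 [ 0.4 -0.3 -2.3] [ 1.000e-01 -2.308e+02]
4 -0.59 [ 0.  -0.6 -2.3] [   0.  -229.8]
5 0.19 [-0.3  0.2 -1.8] [   0.  -228.9]
6 -0.2 [-0.2 -0.2 -2.3] [   0.  -227.9]
7 0.26 [-0.1  0.3 -2.5] [   0.  -226.9]
8 0.58 [-0.1  0.6 -1.7] [   0.  -225.9]
9 0.23 [ 0.8  0.3 -1.7] [   0.  -224.9]
10 -0.71 [ 0.5 -0.7 -2.2] [   0.  -223.9]
11 -0.22 [-0.7 -0.3 -1.8] [  -0. -223.]
12 -4.07 [-1.  -4.2 -2.3] [-2.000e-01 -2.228e+02]
13 -6.6 [-0.3 -6.6 -1. ] [  -0.3 -222.7]
14 -8.59 [-0.3 -8.6 -0.1] [  -0.3 -222.6]
15 -10.86 [ -0.4 -10.9  -0.5] [  -0.3 -222.6]
t=11.6 p=[ 0.6192 -0.2153  0.0135] w=0.222 F=[ -0.4 -10.9  -0.5]
```

View pics/b2.png

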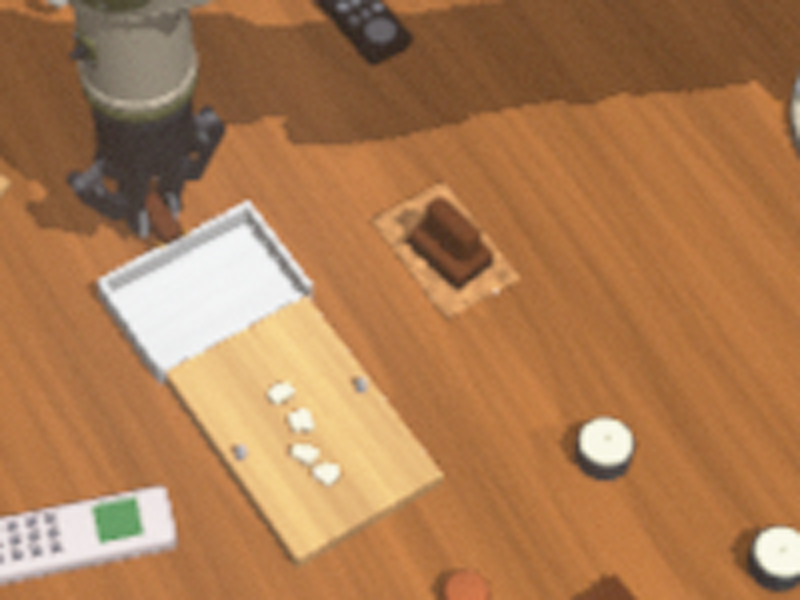

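The pan lies flush along the whole end, with the seam from (165,375) to (310,295) in the crop. Now I ease off, release, lift and recheck.

```bash
python3 - <<'E'
from h import *
u=R2(PY)@np.array([0,1.])
p=pl(0,-.234)+u*.012
arm.movel([*p,.0125],v=.03);print(st())
arm.open_gripper();print(st())
arm.movel([*p,.16],v=.2)
im,d=shot("scene","b3",(200,130,400,280),4); np.savez("s1.npz",im=im,d=d)
from meas2 import depthbox
print("scr",depthbox("scene",d,(.37,.48),(-.15,-.02),(.045,.07)),st())
E
```

```text
t=11.9 p=[ 0.6192 -0.2155  0.0126] w=0.224 F=[-0.3 -4.9 -1. ]
t=12.6 p=[ 0.6195 -0.2146  0.0125] w=0.999 F=[ 0.6 -0.1  0. ]
scr (np.int32(100), array([ 0.4206, -0.0763,  0.055 ]), array([419.4, -78. ]), array([21.5, 49.8]), 15.2) t=13.5 p=[ 0.6188 -0.2141  0.1583] w=1.000 F=[-0.1  0.3 -0.5]
```

View pics/b3.png

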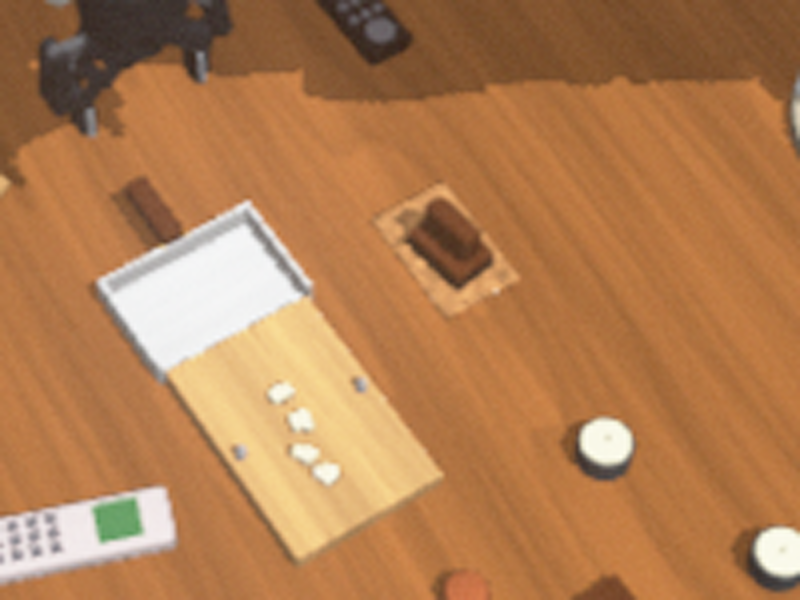

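```bash
python3 - <<'E'
from h import *
a=np.radians(11.5);g=[.4208,-.0778]
arm.move_to([*g,.15],ori(a));print(st())
arm.movel([*g,.029],v=.12);print(st())
arm.close_gripper(70);print(st())
zg=arm.sense()["eef_pos"][2];open("zg.txt","w").write(str(zg))
arm.movel([*g,.12],v=.15);print(st())
s=pl(.006,.088)
for y in(PY+np.pi/2,PY-np.pi/2): print(np.round(arm.ik([*s,.12],ori(y)),2))
arm.move_to([*s,.12],ori(PY+np.pi/2));print(st())
shot("scene","c1",(200,130,400,280),4)
E
```

```text
t=14.5 p=[ 0.4219 -0.078   0.1507] w=1.000 F=[ 0.3  0.4 -0.3]
t=15.7 p=[ 0.4214 -0.0781  0.0295] w=1.000 F=[-0.6 -0.4  0.2]
t=16.3 p=[ 0.421  -0.0777  0.0292] w=0.227 F=[-0.9  1.8  5.5]
t=17.0 p=[ 0.4204 -0.0772  0.1194] w=0.219 F=[-0.2  0.3 -1.2]
[-0.79  0.53  0.8   1.59 -0.4   1.19  1.74]
[-1.05  0.9   1.42  1.6  -0.9   1.43 -1.05]
t=18.2 p=[0.6021 0.0935 0.1193] w=0.218 F=[ 0.4  0.1 -0.9]
```

View pics/c1.png

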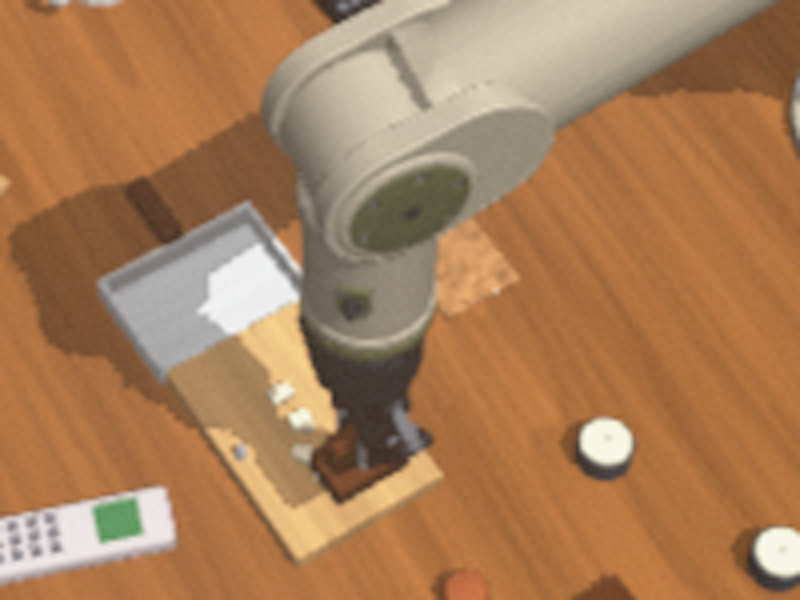

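The scraper is held level behind the chips, with its long side across the plinth and its foot near (355,470). I lower it and sweep.

```bash
python3 - <<'E'
from h import *
zg=float(open("zg.txt").read());o=ori(PY+np.pi/2)
s=pl(.006,.090)
arm.movel([*s,zg+.015+.012],o,v=.1)
z=zg+.015+.0008
arm.movel([*s,z],o,v=.03);arm.dwell(.1);print(st(),z)
for y in np.arange(.07,-.0981,-.02):
    arm.movel([*pl(.006,y),z],o,v=.06);print(round(y,3),st())
    if y<-.0 and y>-.03 or y<.05 and y>.02: shot("scene","c2_%d"%(y*1000),(200,130,400,280),4)
arm.movel([*pl(.006,-.106),z],o,v=.05);print(st())
shot("scene","c3",(200,130,400,280),4)
E
cd pics; python3 -c "
import cv2,glob,numpy as np
fs=sorted(glob.glob('c2_*'))+['c3.png'];print(fs)
I=[cv2.resize(cv2.imread(f),(400,300)) for f in fs][:4]
while len(I)<4: I.append(I[0]*0)
cv2.imwrite('c4.png',np.vstack([np.hstack(I[:2]),np.hstack(I[2:])]))"
```

```text
t=19.7 p=[0.6023 0.0968 0.0451] w=0.219 F=[ 0.  -0.4 -1.2] 0.045048493028428005
0.07 t=20.2 p=[0.6039 0.0763 0.0451] w=0.222 F=[-0.3  0.6 -0.9]
0.05 t=20.7 p=[0.6053 0.0564 0.0451] w=0.221 F=[ 0.4 -0.6 -1.1]
0.03 t=21.1 p=[0.6068 0.0365 0.0451] w=0.220 F=[-0.2 -0.2 -1.4]
0.01 t=21.7 p=[0.6082 0.0165 0.0451] w=0.222 F=[-0.7  0.2 -1.1]
-0.01 t=22.2 p=[ 0.6097 -0.0035  0.0451] w=0.222 F=[-0.7 -0.6 -1.6]
-0.03 t=22.7 p=[ 0.6112 -0.0235  0.0451] w=0.218 F=[-0.3  0.7 -1.6]
-0.05 t=23.2 p=[ 0.6127 -0.0434  0.0451] w=0.219 F=[-0.7  0.2 -0.8]
-0.07 t=23.7 p=[ 0.6141 -0.0633  0.0451] w=0.216 F=[ 0.8  0.9 -0.2]
-0.09 t=24.1 p=[ 0.6156 -0.0832  0.0451] w=0.221 F=[ 0.4  0.2 -0.9]
t=24.6 p=[ 0.6168 -0.0992  0.0451] w=0.222 F=[0.7 0.2 0.4]
['c2_-10.png', 'c2_30.png', 'c3.png']
```

View pics/c4.png

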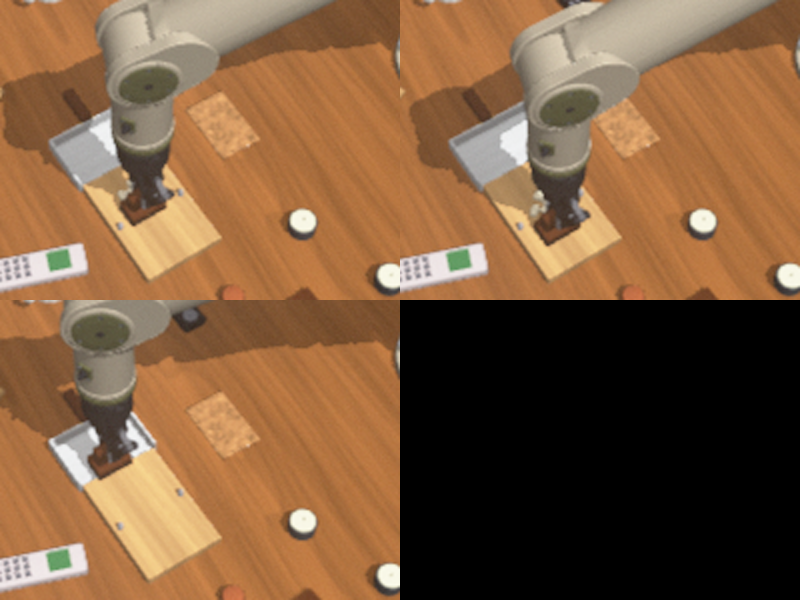

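View pics/c3.png

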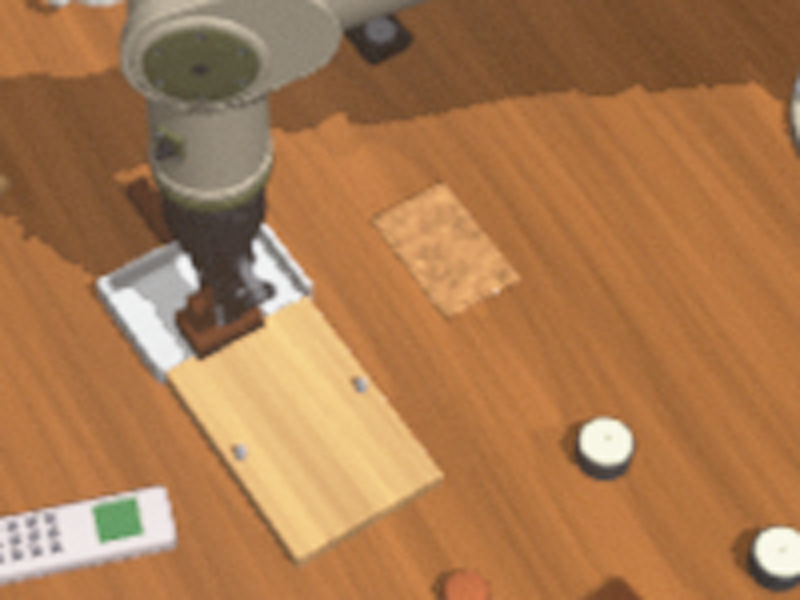

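```bash
python3 - <<'E'
from h import *
zg=float(open("zg.txt").read());o=ori(PY+np.pi/2)
p=pl(.006,-.106)
arm.movel([*p,.12],o,v=.15)
g=[.4215,-.082];a=np.radians(6)
arm.move_to([*g,.12],ori(a));print(st())
im,d=shot("scene","c5",(200,130,400,280),4)
arm.movel([*g,zg+.006],ori(a),v=.12)
z=zg+.004
while 1:
    arm.movel([*g,z],v=.03);arm.dwell(.1);f=arm.sense()["contact_force"][2];print(round(z,4),st())
    if f>3.5 or z<zg-.0012: break
    z-=.001
E
```

```text
t=26.7 p=[ 0.4219 -0.082   0.1201] w=0.221 F=[ 0.   0.6 -0.1]
0.0332 t=28.0 p=[ 0.4217 -0.0818  0.0335] w=0.221 F=[ 0.3 -0.2 -0.3]
0.0322 t=28.3 p=[ 0.4215 -0.082   0.0323] w=0.218 F=[ 0.3  0.3 -1.2]
0.0312 t=28.7 p=[ 0.4215 -0.082   0.0312] w=0.222 F=[-0.1 -0.8 -0.9]
0.0302 t=29.0 p=[ 0.4215 -0.082   0.0302] w=0.222 F=[-0.9 -0.4 -1.3]
0.0292 t=29.4 p=[ 0.4216 -0.082   0.0293] w=0.218 F=[ 0.2 -1.1 -0.3]
0.0282 t=29.7 p=[ 0.4217 -0.082   0.0292] w=0.221 F=[-8.2  2.  23.4]
```

View pics/c5.png

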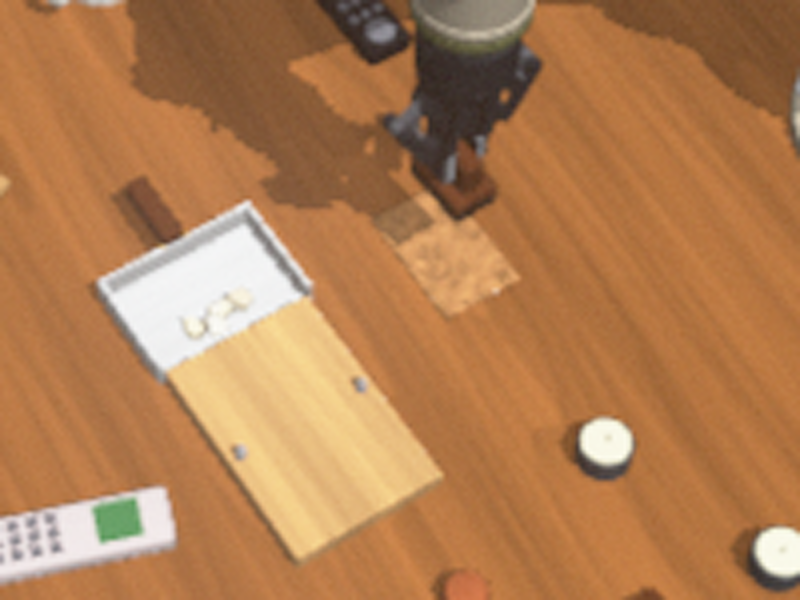

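The plinth is clear and the chips lie in the pan around (190–245, 295–325). I release the scraper, then draw the pan back.

```bash
python3 - <<'E'
from h import *
zg=float(open("zg.txt").read())
arm.movel([.4215,-.082,zg+.0002],v=.03)
arm.open_gripper();arm.movel([.4215,-.082,.16],v=.15);print(st())
g=pl(0,-.222)
arm.move_to([*g,.16],ori(PY))
im,d=shot("scene","d1",(200,130,400,280),4)
from meas2 import *
print("scr",depthbox("scene",d,(.37,.48),(-.15,-.02),(.045,.07)))
print("chips on plinth",chips("scene",im,(.55,.65,-.078,.09)))
arm.movel([*g,.0125],v=.12);print(st())
arm.close_gripper(40);print(st())
for dy in(.01,.02,.03,.04,.05,.051): arm.movel([*pl(0,-.222-dy),.0125],v=.04)
print(st())
arm.dwell(.2);arm.open_gripper();arm.movel([*pl(0,-.273),.2],v=.15);print(st())
shot("scene","d2",(200,130,400,280),4)
E
```

```text
Traceback (most recent call last):
cell.IKError: the arm cannot follow that straight line within its joint ranges
```

```bash
python3 - <<'E'
from h import *
print(st(),np.round(arm.sense()["joint_positions"],2))
arm.movel([.4215,-.082,.12],ori(np.radians(6)),v=.15);print(st())
g=pl(0,-.222)
arm.move_to([*g,.16],ori(PY))
im,d=shot("scene","d1",(200,130,400,280),4)
from meas2 import *
print("scr",depthbox("scene",d,(.37,.48),(-.15,-.02),(.045,.07)))
print("chips on plinth",chips("scene",im,(.55,.65,-.078,.09)))
arm.movel([*g,.0125],v=.12);print(st())
arm.close_gripper(40);print(st())
for dy in(.01,.02,.03,.04,.05,.051): arm.movel([*pl(0,-.222-dy),.0125],v=.04)
print(st())
arm.dwell(.2);arm.open_gripper();arm.movel([*pl(0,-.273),.2],v=.15);print(st())
shot("scene","d2",(200,130,400,280),4)
E
```

```text
t=30.6 p=[ 0.4215 -0.082   0.0295] w=1.002 F=[ 0.4 -0.4 -0.1] [-0.89  0.39  1.18  2.15 -0.46  0.89  0.67]
t=31.4 p=[ 0.4213 -0.0814  0.1196] w=1.001 F=[ 0.3 -0.2  0.2]
scr (np.int32(99), array([ 0.4205, -0.0821,  0.0552]), array([419.1, -83.1]), array([23.1, 48.9]), 8.2)
chips on plinth []
t=33.9 p=[ 0.62   -0.2151  0.0134] w=0.998 F=[-0.8 -0.3  0.8]
t=34.5 p=[ 0.6194 -0.2148  0.0127] w=0.224 F=[-1.3  0.2  2.2]
t=36.8 p=[ 0.6233 -0.265   0.0125] w=0.224 F=[-0.7  3.5  6.2]
t=39.0 p=[ 0.6229 -0.2652  0.1989] w=0.999 F=[ 0.   0.  -0.8]
```

View pics/d1.png

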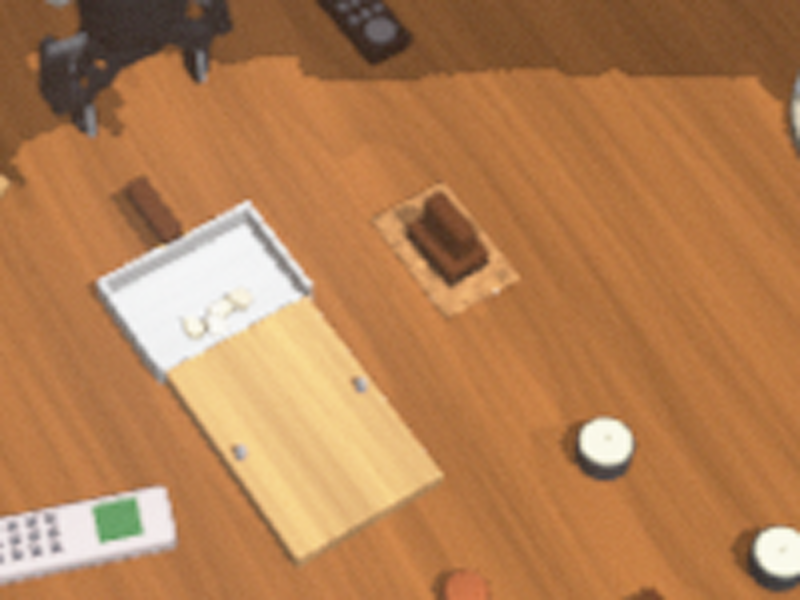

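View pics/d2.png

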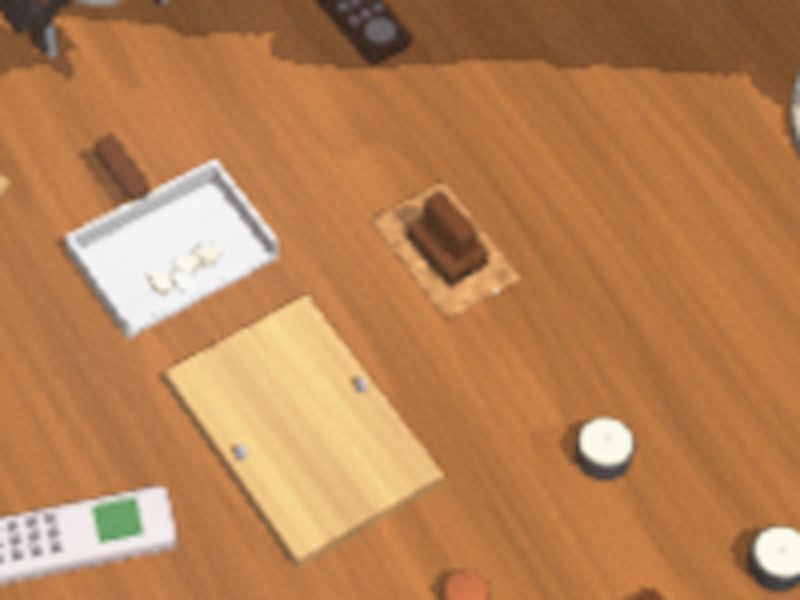

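The pan is about 5 cm back with the chips in it, near (185,270), and the scraper stands on its mat. Next is the plate, so I look at it again.

```bash
python3 - <<'E'
from meas2 import *
for n in("top","scene"):
    im,d=viewer.get_image(n); np.savez(n+"2.npz",im=im,d=d)
    print("bar",depthbox(n,d,(.40,.66),(.2,.47),(.045,.07)))
    r,t=brass(n,im);print("brass",np.round(r[0],1),np.round(r[1],1),r[2],t[0])
    m=dark(n,im,(.42,.66,.20,.47),.01,138);r,b=fit(n,big(m)[2],.010);print("plate",np.round(r[0],1),np.round(r[1],1),r[2])
    print("lights",lights(n,im));
    if n=="top":
        print("pins",pins(n,im))
        cv2.imwrite("pics/e1.png",cv2.resize(im[140:300,70:400,::-1],None,fx=2.4,fy=2.4,interpolation=cv2.INTER_CUBIC))
E
```

```text
bar (np.int32(252), array([0.4898, 0.3479, 0.056 ]), array([490.5, 349.2]), array([91.1, 13.4]), 8.9)
brass [492.2 349.9] [91.  11.1] 8.527684211730957 174
plate [491.5 345.1] [133.4 200.7] 8.089067459106445
lights [(np.int32(202), array([0.6638, 0.1956])), (np.int32(233), array([0.4131, 0.1356])), (np.int32(236), array([0.3492, 0.2743]))]
pins [(np.int32(12), array([0.6563, 0.0113])), (np.int32(13), array([0.5492, 0.0024])), (np.int32(146), array([ 0.503 , -0.0169]))]
bar (np.int32(168), array([0.4904, 0.3491, 0.0565]), array([489.1, 347.6]), array([91.3, 14.7]), 7.9)
brass [491.4 351.2] [97.  19.7] 9.225313186645508 184
plate [492. 347.] [133.7 193.1] 8.600292205810547
lights [(np.int32(160), array([0.6607, 0.1924])), (np.int32(130), array([0.4099, 0.1329])), (np.int32(145), array([0.3463, 0.2712]))]
```

View pics/e1.png

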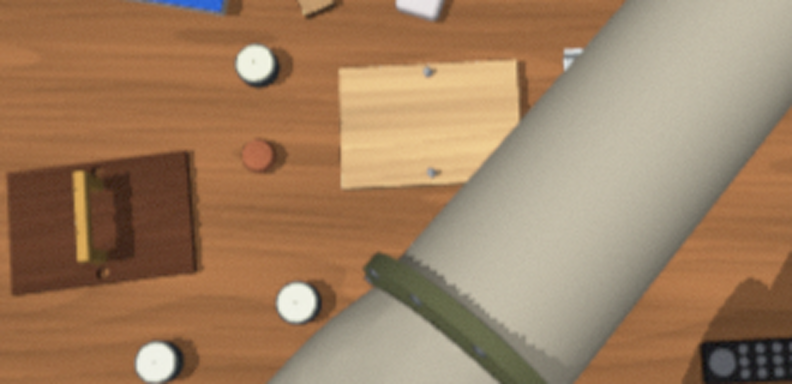

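The plate has been knocked about 2 cm aside: its handle is now at (84,216) in the crop. I also measure its holes before gripping.

```bash
python3 - <<'E'
from meas2 import *
im=np.load("top2.npz")["im"]
cv2.imwrite("pics/e2.png",cv2.resize(im[195:270,70:160,::-1],None,fx=8,fy=8,interpolation=cv2.INTER_CUBIC))
cs=[proj("top",np.r_[np.array([.4905,.3487])+R2(np.radians(8.5))@[sx*.054,0],.01]) for sx in(-1,1)];print(cs)
for n in("top","scene"):
  im=np.load(n+"2.npz")["im"];r,b=fit(n,big(dark(n,im,(.42,.66,.20,.47),.01,138))[2],.010);print(np.round(b,1).tolist())
E
```

```text
[array([112.62169131, 253.91047035]), array([110.41674429, 211.52870831])]
[[411.3999938964844, 435.1000061035156], [439.6000061035156, 236.39999389648438], [571.7000122070312, 255.1999969482422], [543.5, 453.79998779296875]]
[[411.3999938964844, 432.5], [440.29998779296875, 241.60000610351562], [572.5, 261.6000061035156], [543.7000122070312, 452.5]]
```

View pics/e2.png

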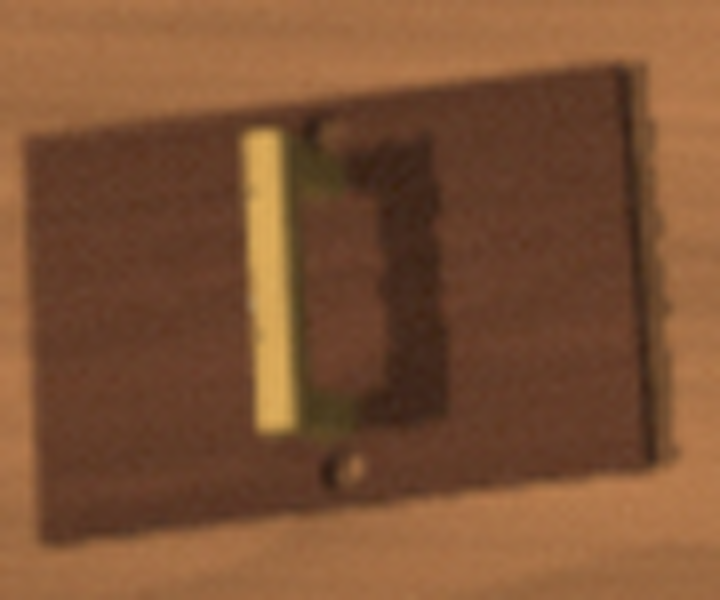

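The holes at (325,132) and (342,468) in the crop match the predicted positions. I grip the handle.

```bash
python3 - <<'E'
from h import *
a=np.radians(98.5);g=[.4907,.3487]
for y in(a,a-np.pi):
    for p in((*g,.15),(*PC,.15)): print(np.round(arm.ik(p,ori(y)),2))
arm.move_to([.53,.12,.3],ori(a));print(st())
arm.move_to([*g,.14],ori(a))
arm.movel([*g,.031],ori(a),v=.1);arm.dwell(.2);print(st())
arm.close_gripper(110);print(st())
arm.movel([*g,.05],v=.05);print(st())
arm.movel([*g,.15],v=.12);print(st())
im,d=shot("scene","f1",(200,150,440,350),3)
E
```

```text
[-1.1   0.42  0.56  1.57 -0.24  1.21  1.23]
[-0.47  0.42  0.55  1.57 -0.23  1.21  1.83]
[-1.45  0.63  1.15  1.59 -0.59  1.31 -1.63]
[-0.86  0.67  1.21  1.59 -0.64  1.34 -1.  ]
t=40.7 p=[0.5304 0.1186 0.2998] w=1.000 F=[ 0.9 -0.6 -0.3]
t=43.2 p=[0.491  0.349  0.0316] w=0.998 F=[-0.1 -0.9 -0.1]
t=43.9 p=[0.4908 0.3487 0.0313] w=0.117 F=[-0.7 -1.3  3.3]
t=44.5 p=[0.4907 0.3488 0.0502] w=0.119 F=[ 0.1 -0.3 -3.7]
t=45.4 p=[0.4902 0.3484 0.149 ] w=0.115 F=[-1.  -1.1 -3.8]
```

View pics/f1.png

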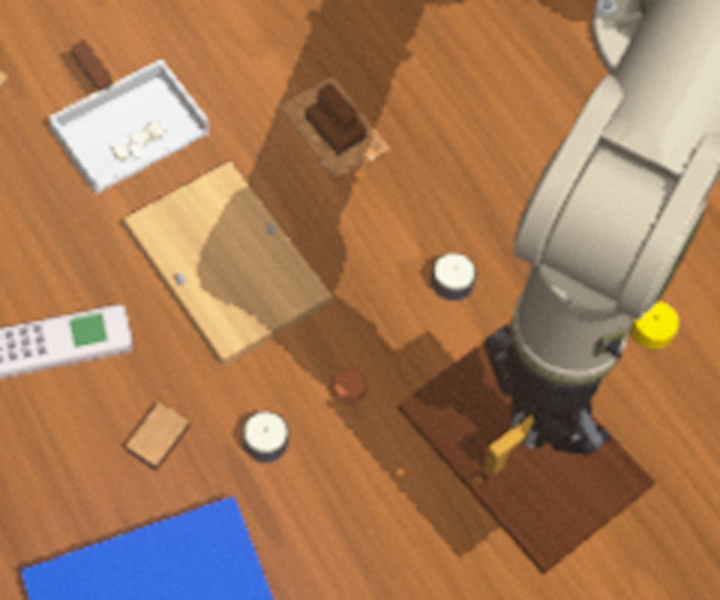

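```bash
python3 - <<'E'
from meas2 import *
a=np.radians(94.4);g=[.603,.0068]
arm.movel([*g,.15],ori(a),v=.15);print(st())
arm.movel([*g,.071],v=.08);arm.dwell(.2);print(st())
im,d=shot("scene","f2",(210,170,330,290),5)
im2,d2=shot("top","f3",(190,130,310,250),5)
np.savez("s3.npz",im=im,d=d,im2=im2,d2=d2)
for n,i in(("scene",im),("top",im2)):
    m=dark(n,i,(.47,.70,-.14,.14),.05,138);r,b=fit(n,big(m)[2],.050);print(n,np.round(r[0],1),np.round(r[1],1),r[2],np.round(b).tolist())
E
```

```text
t=48.0 p=[0.6029 0.0076 0.1499] w=0.118 F=[ 0.7 -0.3 -4.2]
t=49.4 p=[0.6033 0.0068 0.0715] w=0.117 F=[ 0.6 -0.4 -3.7]
scene [592.8 -21.7] [189.2 263.6] 5.755069255828857 [[485.0, 100.0], [512.0, -162.0], [700.0, -143.0], [674.0, 119.0]]
top [569.  -16.1] [209.8 264.4] 73.78784942626953 [[413.0, -80.0], [667.0, -154.0], [725.0, 48.0], [471.0, 122.0]]
```

View pics/f2.png

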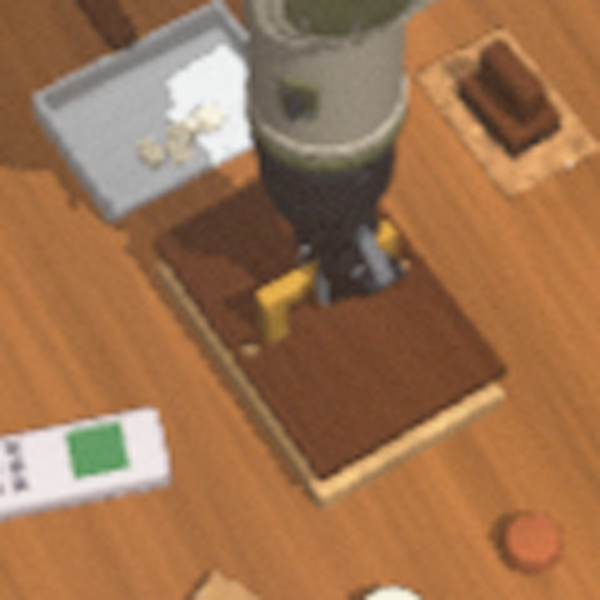

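View pics/f3.png

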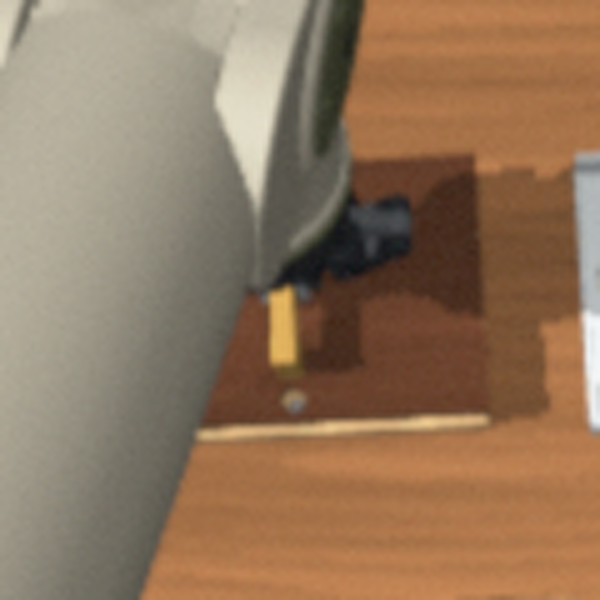

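The plate is parallel to the plinth and the pin shows through the near hole at (294,402) in the top crop. I lower it, checking force.

```bash
python3 - <<'E'
from h import *
g=[.603,.0068];a=np.radians(94.4)
f0=arm.sense()["contact_force"]
for z in list(np.arange(.067,.0495,-.003))+list(np.arange(.0495,.046,-.0007)):
    arm.movel([*g,z],ori(a),v=.04);arm.dwell(.1);s=arm.sense();df=s["contact_force"]-f0
    print(round(z,4),np.round(df,1),np.round(s["eef_pos"],4),np.round(s["torque"],2))
    if df[2]>8 or np.hypot(*df[:2])>10: break
shot("scene","f4",(210,170,330,290),5)
E
```

```text
0.067 [ 1.5  0.8 -0.7] [0.6029 0.0068 0.0669] [ 0.05 -0.01  0.03]
0.064 [-0.4  0.7  0. ] [0.603  0.0068 0.0639] [-0.    0.01 -0.03]
0.061 [1.1 1.1 0. ] [0.6029 0.0068 0.0609] [ 0.02 -0.03  0.01]
0.058 [ 0.4  1.6 -1.2] [0.603  0.0068 0.0579] [ 0.05 -0.01 -0.03]
0.055 [ 0.2  0.9 -0.2] [0.603  0.0068 0.0549] [0.02 0.03 0.04]
0.052 [ 0.5 -0.   0.3] [0.603  0.0068 0.052 ] [ 0.03 -0.02  0.  ]
0.0495 [ 0.1  0.5 -0.1] [0.6029 0.0068 0.0494] [ 0.03 -0.01 -0.03]
0.0488 [-3.6  1.3  8.9] [0.603  0.0068 0.0493] [ 0.04  0.85 -0.04]
```

View pics/f4.png

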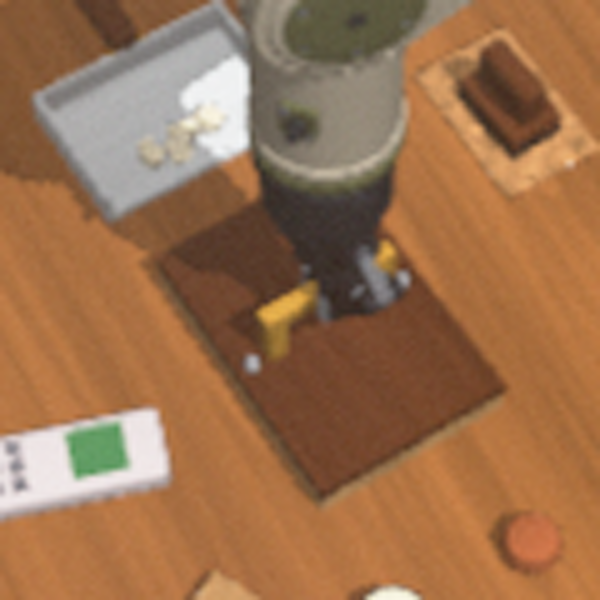

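The plate sits flat at z = 0.0493, exactly 18 mm above its height on the table, and both pins poke through at (252,362) and (403,278). I release it and check.

```bash
python3 - <<'E'
from meas2 import *
g=[.603,.0068];a=np.radians(94.4)
arm.movel([*g,.0493],ori(a),v=.03);arm.open_gripper();arm.movel([*g,.2],ori(a),v=.15)
y=np.radians(4.25)
arm.move_to([.62,.19,.2],ori(y));print(st())
im,d=shot("scene","g1",(190,150,430,330),3)
im2,d2=viewer.get_image("top")
print(lights("scene",im),lights("top",im2))
for p in((.6622,.194,.004),(.4114,.1342,.004),(.3477,.2728,.004)):
    for yy in(y,y+np.pi/2,y-np.pi/2): 
        q=arm.ik(p,ori(yy));print(p,round(yy,2),None if q is None else np.round(q,2))
E
```

```text
t=56.0 p=[0.62   0.1893 0.1998] w=0.998 F=[ 0.7 -0.3 -0. ]
[(np.int32(160), array([0.6607, 0.1924])), (np.int32(130), array([0.4098, 0.1326])), (np.int32(143), array([0.346 , 0.2713]))] [(np.int32(205), array([0.6637, 0.1954])), (np.int32(240), array([0.4126, 0.1356])), (np.int32(241), array([0.3493, 0.2741]))]
(0.6622, 0.194, 0.004) 0.07 [-0.81  0.83  0.76  1.44 -0.6   1.12  0.13]
(0.6622, 0.194, 0.004) 1.64 [-0.63  0.74  0.46  1.43 -0.35  1.05  1.55]
(0.6622, 0.194, 0.004) -1.5 [-0.94  0.97  1.05  1.44 -0.87  1.23 -1.29]
(0.4114, 0.1342, 0.004) 0.07 [-1.21  0.36  0.94  2.16 -0.41  0.81  0.07]
(0.4114, 0.1342, 0.004) 1.64 [-0.94  0.28  0.62  2.15 -0.23  0.78  1.47]
(0.4114, 0.1342, 0.004) -1.5 [-1.4   0.53  1.22  2.16 -0.65  0.9  -1.28]
(0.3477, 0.2728, 0.004) 0.07 [-1.52  0.37  0.91  2.13 -0.41  0.81 -0.29]
(0.3477, 0.2728, 0.004) 1.64 [-1.27  0.29  0.6   2.13 -0.23  0.78  1.12]
(0.3477, 0.2728, 0.004) -1.5 [-1.73  0.55  1.2   2.14 -0.66  0.91 -1.63]
```

View pics/g1.png

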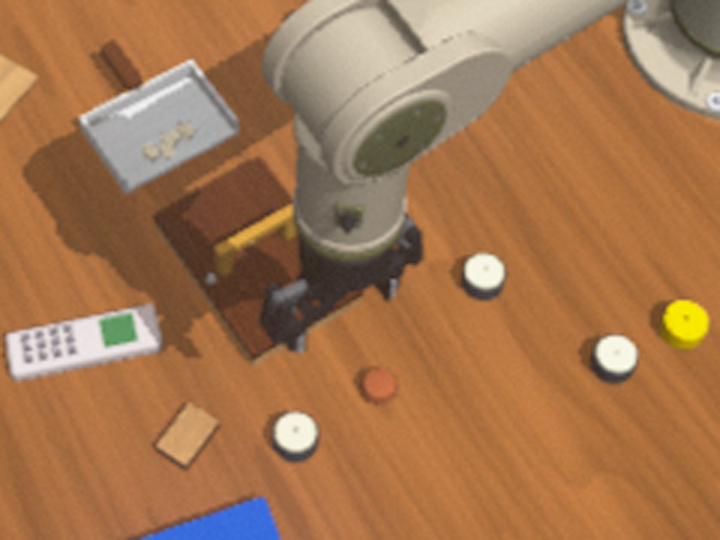

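The plate lies flat on the plinth. Now the tealights, one at a time.

```bash
cat > tl.py <<'E'
from meas2 import *
PY0=np.radians(4.4)
def pick(L,yaw,zt=.005):
    arm.move_to([*L,.10],ori(yaw));arm.movel([*L,zt],ori(yaw),v=.1);arm.dwell(.15);print("down",st())
    arm.close_gripper(35);print("shut",st())
    z=arm.sense()["eef_pos"][2]
    arm.movel([*L,.065],v=.1);print("up",st())
    return z
def place(P,z0,via=None,yaw=PY0):
    t=pl(*P)
    if via is not None: arm.movel([*pl(*via),.065],ori(yaw),v=.12)
    arm.movel([*t,.065],ori(yaw),v=.12);print("over",st())
    f0=arm.sense()["contact_force"][2]
    z=z0+.028+.004;arm.movel([*t,z],ori(yaw),v=.06)
    while z>z0+.028-.003:
        arm.dwell(.1)
        f=arm.sense()["contact_force"][2]-f0
        if f>3: break
        z-=.001;arm.movel([*t,z],ori(yaw),v=.03)
    print("touch",round(z-z0-.028,4),round(f,1),st())
    arm.movel([*t,arm.sense()["eef_pos"][2]+.0002],ori(yaw),v=.03)
    arm.open_gripper();arm.movel([*t,.13],ori(yaw),v=.12);print("done",st())
E
python3 - <<'E'
from tl import *
z=pick([.6622,.194],PY0)
place((.038,.067),z)
arm.move_to([.45,.25,.15],ori(PY0+np.pi/2))
im,d=shot("scene","h1",(190,150,430,330),3);print(lights("scene",im)[1:])
E
```

```text
down t=57.8 p=[0.6627 0.1941 0.0059] w=1.000 F=[-0.7 -0.5 -0.7]
shut t=58.3 p=[0.6624 0.194  0.0054] w=0.502 F=[-0.1 -0.6  3.6]
up t=59.1 p=[0.6619 0.1942 0.0647] w=0.499 F=[-0.5 -0.1 -1.4]
over t=60.2 p=[0.6361 0.0777 0.0649] w=0.502 F=[-0.   0.  -0.8]
touch -0.001 8.7 t=62.7 p=[0.636  0.0763 0.0333] w=0.497 F=[-3.8 -0.6  8. ]
done t=64.4 p=[0.6354 0.0765 0.1291] w=1.000 F=[ 0.2 -0.5  0.1]
[(np.int32(107), array([0.4126, 0.131 ])), (np.int32(127), array([0.3453, 0.2733]))]
```

View pics/h1.png

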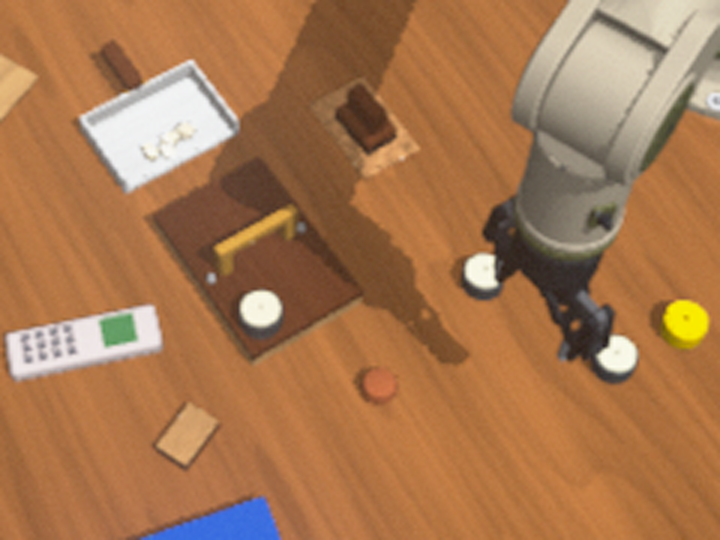

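The first tealight stands upright on the plate at (261,315). Now the other two.

```bash
python3 - <<'E'
from tl import *
z=pick([.3477,.2728],PY0+np.pi/2)
if .45<arm.sense()["width"]<.56:
    place((-.038,.034),z,via=(-.12,.06))
    arm.move_to([.45,.12,.15],ori(PY0))
im,d=shot("scene","h2",(190,150,430,330),3)
E
```

```text
down t=67.2 p=[0.348  0.2732 0.0056] w=0.999 F=[0.3 0.4 0.1]
shut t=67.7 p=[0.3478 0.273  0.0054] w=0.505 F=[-1.5 -0.9  5.3]
up t=68.4 p=[0.3473 0.2726 0.0646] w=0.501 F=[-0.8 -0.2 -1.1]
over t=71.5 p=[0.562  0.0379 0.0647] w=0.500 F=[-0.2  0.   0.2]
touch -0.001 11.7 t=74.0 p=[0.5628 0.0378 0.0334] w=0.499 F=[-5.5 -1.2 11.9]
done t=75.7 p=[0.5621 0.0379 0.1293] w=0.999 F=[-0.1 -0.3 -1. ]
```

View pics/h2.png

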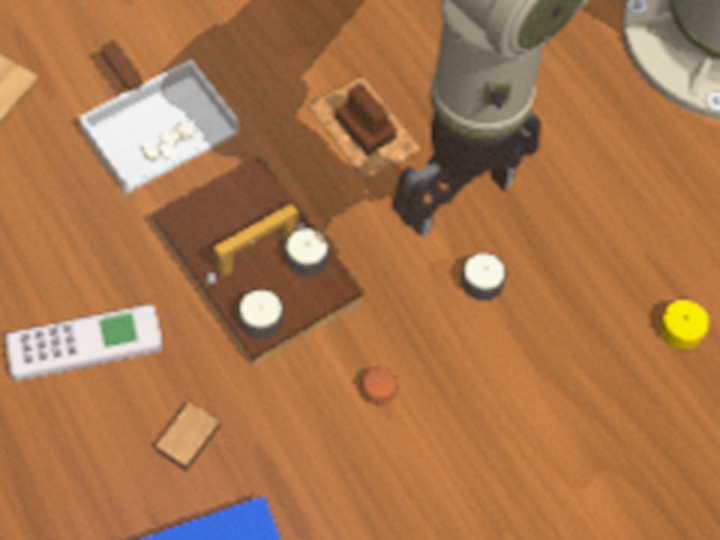

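```bash
python3 - <<'E'
from tl import *
z=pick([.4114,.1342],PY0)
if .45<arm.sense()["width"]<.56:
    place((0,-.055),z,via=(-.085,-.055))
arm.move_to([.5,.3,.3],ori(PY0+np.pi/2))
im,d=shot("scene","h3",(190,130,430,310),3);im2,d2=shot("top","h4",(160,140,380,300),3.6);print(st())
np.savez("end.npz",im=im,im2=im2,d=d,d2=d2)
E
```

```text
down t=78.0 p=[0.4118 0.1345 0.0055] w=1.001 F=[-0.4  0.5  0.2]
shut t=78.5 p=[0.4115 0.1343 0.0053] w=0.501 F=[-2.2 -1.1  7.4]
up t=79.2 p=[0.411  0.1343 0.0646] w=0.497 F=[-0.1 -0.7 -1.2]
over t=82.0 p=[ 0.6064 -0.0484  0.0648] w=0.500 F=[ 0.  -0.5  0.2]
touch -0.001 10.6 t=84.5 p=[ 0.6073 -0.0482  0.0334] w=0.498 F=[-3.   0.6 10.7]
done t=86.2 p=[ 0.6066 -0.0479  0.1292] w=1.000 F=[ 1.4 -0.4 -0.1]
t=87.8 p=[0.5006 0.2985 0.2995] w=0.999 F=[ 0.4  0.4 -0. ]
```

View pics/h3.png

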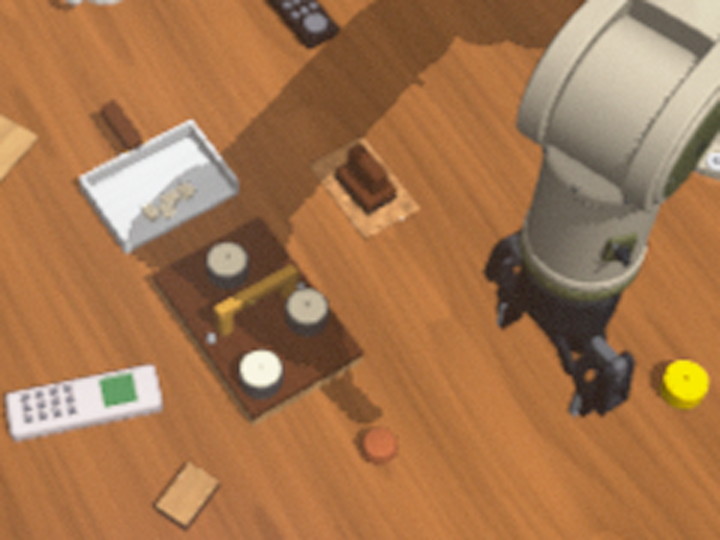

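View pics/h4.png

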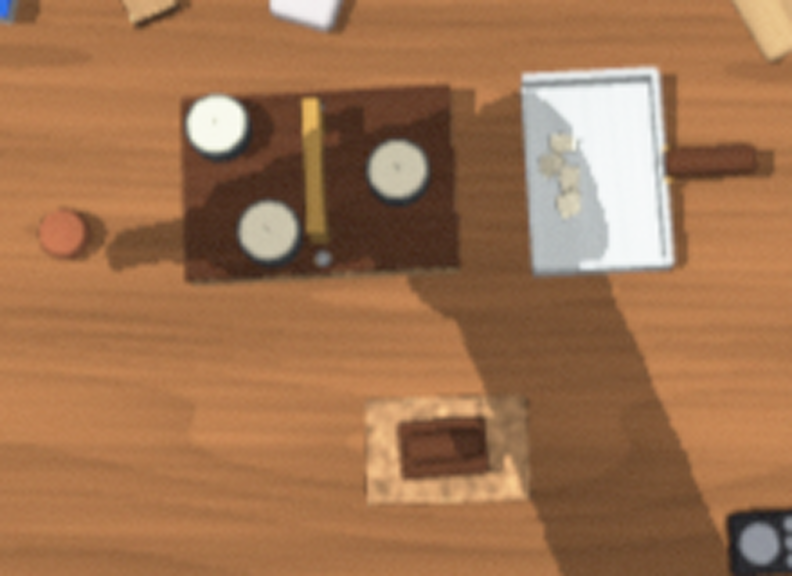

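The final views show three tealights upright on the plate at (217,125), (268,231) and (398,170). All four chips are in the pan at (550–570, 140–205), and the scraper is on its mat. I do a quick numeric check, then hand in.

```bash
python3 - <<'E'
from meas2 import *
q=np.load("end.npz")
for u,v in((305.3,163),(308,215.3)):
    p=ray("top",u,v,.006)[:2];print("lip gap mm",np.round((R2(-PY)@(p-PC))*1000+[0,95],1))
W=world("top",q["d2"])
for P in((-.02,.08),(.045,-.08),(-.05,-.08),(.0,.03)):
    u,v=proj("top",[*pl(*P),.028]).round().astype(int);print("plate z",np.round(np.median(W[v-1:v+2,u-1:u+2,2]),4))
for P in((.038,.067),(-.038,.034),(0,-.055)):
    u,v=proj("top",[*pl(*P),.052]).round().astype(int);print("light top z",np.round(np.median(W[v-2:v+3,u-2:u+3,2]),4))
print(st());arm.hand_in()
E
```

```text
lip gap mm [ 70.1 -52.4]
lip gap mm [-67.  -51.1]
plate z 0.0297
plate z 0.0287
plate z 0.0289
plate z 0.0281
light top z 0.0543
light top z 0.0542
light top z 0.0545
t=87.8 p=[0.5006 0.2985 0.2995] w=0.999 F=[ 0.4  0.4 -0. ]
the job is handed in; nothing more can be done
```

The job is done in the order asked and handed in at about 88 s of the 210 s allowed. No verdict was reported.

- **Pan and chips:** I pushed the pan against the plinth's end until it made contact at about 11 N, and the picture showed no gap. I swept all four chips present into it with the scraper, then drew the pan back. The last check shows a gap of 51–52 mm, the lip parallel to the plinth, and all four chips in the pan.
- **Scraper:** It stands on its cork mat, a few millimetres from where it started and turned slightly.
- **Plate:** It had been knocked about 2 cm aside before I reached it, so I measured it again before gripping. It now lies flat over both pins, with its top at 28–30 mm against 28 mm expected.
- **Tealights:** All three present stand upright on the plate, with tops at about 54 mm against 52 mm expected. I left the yellow look-alike alone.

One upward move near the scraper was refused as out of reach. The arm did not move, and I repeated the move to a lower height. No check failed. The two cameras differed by about 3 mm on the tealight positions, so I used the average.

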